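Close the test jar and hold the clamp lever ready over the stand

ROBOT

A 7-joint arm with a two-finger parallel gripper is mounted at the origin on a cart in front of the work surface, level with it; the furniture and walls round the work are solid. World frame = base frame: x ahead of the robot, y to its left, z up, the work surface at z = 0. Lengths are in m, angles in rad, forces in N, time in s.
With the tool pointing down it reaches from about 0.375 to 0.925 m from the base axis. Payload 3.1 kg.
Tool frame: the origin (TCP) lies between the finger pads; the fingertips stand 25 mm ahead of it and the grasp point (between the pads) lies 6 mm ahead of it; z points along the fingers, y is the direction in which the jaws open and shut (so a half turn about z gives the same grasp; the last joint's range is limited). The gripper opens to 85 mm and grips with 20 to 120 N. Pads are 22 mm wide; open, the fingers measure 114 mm over their backs; the gripper's body (76 mm by 85 mm) begins 54 mm behind the grasp point. The pads swing forward as they close: fully open they stand 13 mm farther back than shut.
Start: joints at [-0.098, 0.383, 0.044, 1.598, -0.018, 1.161, -0.05], TCP at [0.65, 0, 0.256] pointing down, gripper open.
Joint ranges: [-2.61, 2.61], [-0.41, 2.15], [-1.48, 1.57], [0, 2.5], [-1.57, 4.71], [0.05, 1.97], [-2.85, 2.85]. Speed limits (rad/s): [2.79, 2.79, 3.14, 3.14, 3.14, 3.14, 3.14].

INTERFACE

Orientations are given as [roll, pitch, yaw] about the fixed x, y, z axes, in that order (R = Rz(yaw) Ry(pitch) Rx(roll)).
In Python, from workcell import arm, cams, order gives the robot as it stands.
- The arm moves only by the tool step_arm, never from a script. Its argument "deltas" is one flat list of numbers, 7 for each row, row after row: the turn, a rotation vector about the tool's x, y, z in rad, then the shift along the tool's x, y, z in mm, then the finger opening in mm, from 0 to 85.4. A call has 1 to 5 rows; each row shifts and turns the commanded pose from where the row before left it, along the tool's axes as they then stand; what a row does not reach is not made up. A row lasts 1/10 s, in which the tool goes at most 50 mm and 8.59 degrees, less where a joint would pass 70% of its speed; a pose out of reach is approached as far as the arm can. A call with a gripper value outside its range is refused whole. The fingers move at their own pace and stop on an object; "squeeze" is the grip in N (left out, the last holds). Time passes only in rows, so rows that do not move let the fingers close. It gives the time, the measured TCP pose, the force and the opening at its end, in the units of the state.
- arm.read_state(): the state, without advancing time (a new reading comes with each control period).
- cams.capture(name): name is "scene" or "side" or "wrist"; returns the picture (384x512x3 uint8, blue, green, red); there is no depth.
- cams.camera_info(name): a dict with "vfov" (degrees; the focal length in pixels is half the picture's height over the tangent of half this angle, whatever the lens; pixels are square), "cx", "cy" (the principal point, pixels), "k1" (the pictures are not rectified: a ray, as slopes to the right and down, at radius r is drawn at 1 + k1 r^2 times it, then the intrinsics apply), "camera_from_world" (4x4, takes a point from world to camera coordinates). Camera axes: x right, y up, looking along -z (the intrinsics and any distortion apply to the point x, -y, -z); pixel columns grow to the right and rows downward; lengths in m; the calibration is good to about 2 mm. A picture is of the moment at which its call begins: read the wrist's pose just before it. camera_info takes no time and is no camera call; for the wrist camera it gives the pose at the moment of the call.
- order.job_done(): hands the job in, once; it reports no verdict.
The state is a dict: "time": time; "joint_positions": joint angles; "joint_velocities": joint speeds; "tau": joint torques, N m; "ee_pos": TCP position; "tcp_rot": TCP orientation; "wrist_force": force on the tool from outside, world axes, zero at the start; "wrist_torque": the same for the moment, N m; "width": opening from 0.0 (shut) to 1.0 (fully open).
Only numpy, scipy, OpenCV 4.12 (cv2) and the standard library are available. Lean on these libraries where they do the work, as an engineer would, in place of code of your own. Each camera call takes 0.05 s, during which the arm holds its last target. There are 200 camera calls.

TASK

Screw the black cap of the amber jar on the test stand fully tight (clockwise, until its white line points at the white index block beside the jar). Then pick up the blue clamp lever by the yellow band at its balance point and hold it level and still a few centimetres (2 to 6) above the stand's pin, with its bored boss centred over the pin and its rubber foot centred over the jar's cap, ready for a colleague to guide it down; finish while still holding it there, touching nothing with it. Leave the pump bottle, the roll of tape and the ink tin where they are.

Things in the scene. Friction and masses are not known exactly. Their poses are not given: they have to be found in the camera images.
- stand: Test stand, fixed to the table: aluminium base plate 280 x 90 x 14 mm, long side along its own x. Origin: centre of the underside, on the table. At x = -100 mm stands a dark steel post (28 mm thick up to 80 mm height) with a bright 14 mm pin on it that ends at 108 mm height; at x = +100 mm sits an amber jar, 62 mm thick, in a grey socket, with the black cap on top. A white index block (9 mm wide, up to 56 mm height) stands against the jar on the side towards the post.
- post_tip (a point): Centre of the top of the pin, 108 mm above the table.
- jar_cap (a joint): Turn of the jar's captive screw cap (rad): 0 loosest, 1.25 fully tight at a hard stop; grows as it turns clockwise seen from above. It starts between 0 and 0.35. It does not rise or sink as it turns, turns stiffly (friction about 0.06 N m) and stays where it is left.
- cap_top (a point): Centre of the top face of the jar's cap, 88 mm above the table. The cap is a ribbed black cylinder 44 mm across and 20 mm tall (68 to 88 mm height), turning about its upright axis; a white line on its top points at the index block when tight.
- clamp_lever: Loose blue cast lever, 0.4 to 0.6 kg, 239 mm long along its x, z up, standing on its two ends. Origin: underside level, below the balance point. Heavy boss at x = -59 mm: upright cylinder 48 mm across, 52 tall, with a 20 mm hole. Light foot at x = +141: 30 mm across, 50 tall, black pad below. Between them a bar 18 mm wide (y), 22 to 46 mm above the underside, free space under it.
- lever_balance (a point): Balance point (centre of mass along the bar), on the bar's centre line, 34 mm above the underside, in the middle of the 30 mm long yellow band. Axes as the clamp lever's.
- lever_bore (a point): Centre of the boss's hole at the underside of the clamp lever.
- lever_foot (a point): Centre of the foot's pad at the underside of the clamp lever, 200 mm from lever_bore, the same distance as pin to cap.
- pump_bottle: Bystander: dark pump bottle 50 mm thick, 160 mm tall; origin at the centre of its underside.
- tape_roll: Bystander: roll of tan tape lying flat, 104 mm across, 49 mm tall; origin at the centre of its underside.
- ink_tin: Bystander: flat red tin 68 x 106 x 19 mm; origin at the centre of its underside.

How it is judged:
On the way, in this order (a step that is already met when the one before it is completed fails the run):
1. the jar's cap is fully tight (within 0.12 rad of its stop) (value of joint jar_cap above 1.13 rad), for 0.2 s.
2. then the clamp lever is lifted more than 5 cm off the table (height (world z) of lever_balance above 0.084 m), for 0.2 s.
At the end, for the whole second after the job is handed in: Cap joint above 1.13; fingers hold the clamp lever within 35 mm of its balance point, level within 0.12 rad and still, underside 10 to 80 mm above the pin's tip, bore and foot within 15 mm of the axes of pin and cap in plan, not touching the stand (value of joint jar_cap above 1.13 rad and horizontal distance between lever_bore and post_tip below 0.015 m and horizontal distance between lever_foot and cap_top below 0.015 m and z of lever_bore in the frame of post_tip between 0.01 and 0.08 m and angle between clamp_lever's own z axis and vertical below 0.12 rad and distance between the grasp point and lever_balance below 0.035 m and contact force between the fingers and clamp_lever above 2 N and contact force between clamp_lever and stand below 0.1 N and linear speed of clamp_lever below 0.03 m/s and angular speed of clamp_lever below 0.2 rad/s); the arm keeps its last pose, push and grip.
It fails at once if the pump bottle is knocked or moved more than 3 cm (distance of pump_bottle from where it was at the start of the episode above 0.03 m).
It fails at once if the roll of tape is knocked or moved more than 3 cm (distance of tape_roll from where it was at the start of the episode above 0.03 m).
It fails at once if the red ink tin is knocked or moved more than 3 cm (distance of ink_tin from where it was at the start of the episode above 0.03 m).
It also fails if it takes over 51 s, if anything falls off the work surface, if the arm or the gripper's body presses on something with over 40 N, if the wrist force passes 120 N, or if a joint passes its speed limit or range.

## Working session

There is one attempt and no reset: what is moved stays moved. The work goes in short steps, Python scripts to look and compute and a tool call to move; the robot and the scene stay as the last step left them, time stands still between calls to the robot, and variables do not carry over. Pictures are saved under pics/ and viewed, about 8 in all and at most 12, crops included, and the job is handed in when it is done.

Besides the shell and the picture viewer there is one more tool, called by a JSON object that holds its "fn" and its "kwargs", one argument or row to a line. step_arm: Moves the arm, as the interface text tells. Its arguments: {"type":"object","properties":{"deltas":{"type":"array"},"squeeze":{"type":"number"}},"required":["deltas"]}

```bash
mkdir -p pics; ls
python3 - <<'E'
from workcell import arm,cams
import cv2,numpy as np
s=arm.read_state();print({k:np.round(v,3) for k,v in s.items()})
a=cams.capture("scene");b=cams.capture("side");c=cams.capture("wrist")
for n,i in zip(("scene","side","wrist"),(a,b,c)):
    cv2.imwrite(f"pics/{n}0.png",i);q=cams.camera_info(n);print(n,{k:np.round(v,3) for k,v in q.items()})
g=np.vstack([np.hstack([a,b])])
cv2.imwrite("pics/g0.png",cv2.resize(g,(800,300)))
E
```

```text
pics
{'time': np.float64(0.0), 'joint_positions': array([-0.098,  0.384,  0.044,  1.6  , -0.018,  1.161, -0.05 ]), 'joint_velocities': array([-0.   ,  0.   ,  0.   , -0.002,  0.001, -0.001, -0.001]), 'tau': array([-1.0000e-03, -4.3347e+01,  1.0240e+00, -2.4951e+01,  1.1000e-02,
        1.1000e-02, -0.0000e+00]), 'ee_pos': array([0.649, 0.   , 0.255]), 'tcp_rot': array([-3.139,  0.   ,  1.571]), 'wrist_force': array([ 0.463,  0.496, -1.316]), 'wrist_torque': array([0.029, 0.005, 0.005]), 'width': np.float64(0.993)}
scene {'vfov': np.float64(48.145), 'cx': np.float64(255.186), 'cy': np.float64(195.863), 'k1': np.float64(-0.164), 'camera_from_world': array([[-8.070e-01, -5.900e-01, -1.000e-03,  5.150e-01],
       [ 4.130e-01, -5.670e-01,  7.130e-01, -2.320e-01],
       [-4.210e-01,  5.750e-01,  7.020e-01, -1.271e+00],
       [ 0.000e+00,  0.000e+00,  0.000e+00,  1.000e+00]])}
side {'vfov': np.float64(55.79), 'cx': np.float64(252.885), 'cy': np.float64(195.055), 'k1': np.float64(-0.039), 'camera_from_world': array([[ 0.992, -0.128, -0.008, -0.515],
       [ 0.085,  0.611,  0.787, -0.175],
       [-0.096, -0.781,  0.617, -0.936],
       [ 0.   ,  0.   ,  0.   ,  1.   ]])}
wrist {'vfov': np.float64(64.751), 'cx': np.float64(252.669), 'cy': np.float64(188.896), 'k1': np.float64(-0.017), 'camera_from_world': array([[ 1.   , -0.001, -0.002, -0.648],
       [-0.   ,  0.961, -0.278,  0.036],
       [ 0.002,  0.278,  0.961, -0.38 ],
       [ 0.   ,  0.   ,  0.   ,  1.   ]])}
```

View pics/scene0.png

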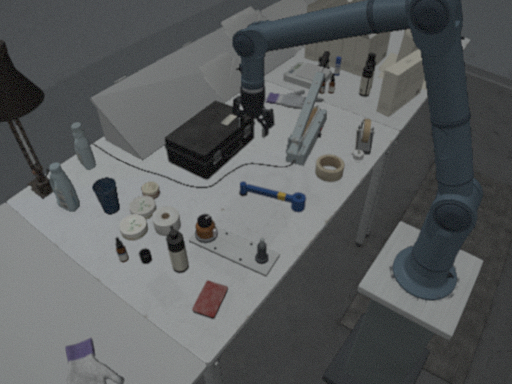

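View pics/side0.png

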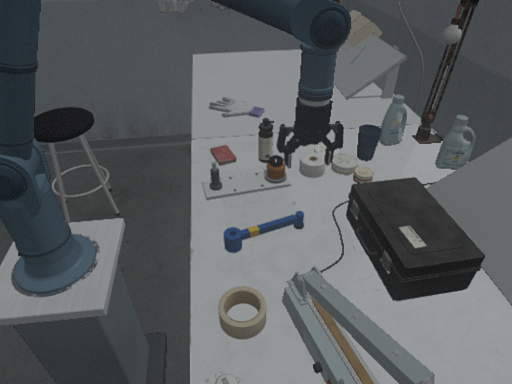

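```bash
cat > h.py <<'E'
import numpy as np,cv2
from workcell import arm,cams
def K(q):
    f=192/np.tan(np.radians(q["vfov"])/2);return np.array([[f,0,q["cx"]],[0,f,q["cy"]],[0,0,1]]),np.array([q["k1"],0,0,0],float)
def ray(q,px):
    k,d=K(q);x,y=cv2.undistortPoints(np.array([[px]],float),k,d)[0,0]
    T=np.array(q["camera_from_world"]);R=T[:3,:3];return -R.T@T[:3,3],R.T@np.array([x,-y,-1])
def plane(q,px,z):
    o,v=ray(q,px);return o+v*(z-o[2])/v[2]
def proj(q,P):
    k,d=K(q);T=np.array(q["camera_from_world"]);p=np.atleast_2d(P)@T[:3,:3].T+T[:3,3]
    return cv2.projectPoints(p*[1,-1,-1],np.zeros(3),np.zeros(3),k,d)[0][:,0]
def tri(*qs):
    A=np.zeros((3,3));b=np.zeros(3)
    for q,px in qs:
        o,v=ray(q,px);v/=np.linalg.norm(v);M=np.eye(3)-np.outer(v,v);A+=M;b+=M@o
    return np.linalg.solve(A,b)
E
python3 - <<'E'
import cv2,numpy as np
a=cv2.imread("pics/side0.png")[125:257,195:325];b=cv2.imread("pics/scene0.png")[175:307,170:315]
r=lambda i:cv2.resize(i,None,fx=2.9,fy=4.5) 
cv2.imwrite("pics/z.png",np.hstack([cv2.resize(a,(390,396),interpolation=2),cv2.resize(b,(410,373),interpolation=2)]) if 0 else np.hstack([cv2.resize(a,None,fx=2.9,fy=2.9,interpolation=2),cv2.resize(b,None,fx=2.9,fy=2.9,interpolation=2)]))
from h import *
for n in("side","scene"):
    im=cv2.cvtColor(cv2.imread(f"pics/{n}0.png"),cv2.COLOR_BGR2HSV);q=cams.camera_info(n)
    for nm,lo,hi in(("blue",(105,120,50),(125,255,255)),("yel",(20,140,100),(34,255,255))):
        m=cv2.inRange(im,lo,hi);N,l,s,c=cv2.connectedComponentsWithStats(m)
        for i in range(1,N):
            if s[i,4]>15: print(n,nm,s[i],c[i].round(1),plane(q,c[i],.04).round(3))
E
```

```text
side blue [297 212   6   5  24] [299.5 213.7] [0.659 0.057 0.04 ]
side blue [259 215  38  14 149] [277.  221.7] [0.591 0.033 0.04 ]
side blue [225 228  24  23 192] [235.3 234.3] [ 0.473 -0.001  0.04 ]
side yel [249 226  10   7  40] [253.5 228.8] [0.523 0.014 0.04 ]
scene blue [337  57   4   7  19] [338.2  59.7] [ 0.832 -0.99   0.04 ]
scene blue [241 182  36  15 182] [255.5 189.3] [0.605 0.043 0.04 ]
scene blue [286 193  19  18 213] [296.5 200.7] [0.462 0.007 0.04 ]
scene yel [278 193   7   4  19] [281.1 194.7] [0.52  0.013 0.04 ]
```

View pics/z.png

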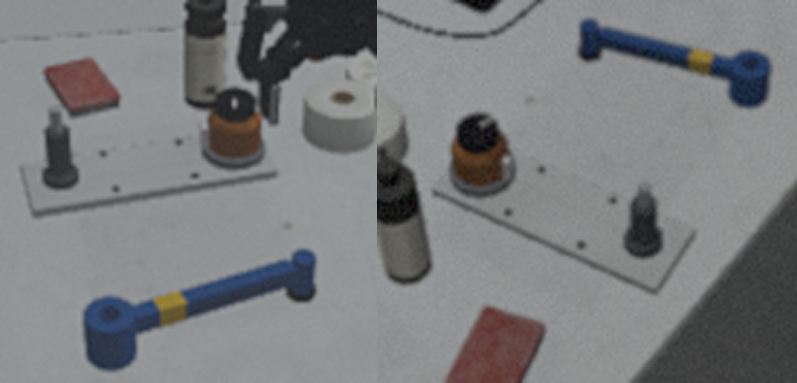

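View pics/wrist0.png

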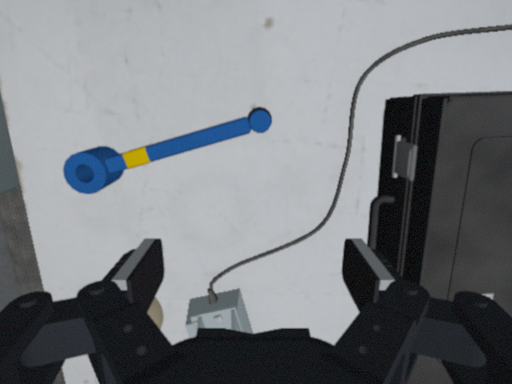

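Run:
```python
from h import *
q={n:cams.camera_info(n) for n in("side","scene","wrist")}
for nm,z,d in(("pin",.108,dict(side=(213.6,164.2),scene=(262.4,239.5))),("cap",.088,dict(side=(276.4,159.0),scene=(205,218))),
 ("bore",.052,dict(side=(232.9,232.9),scene=(299.3,197.4),wrist=(86,173))),("foot",.05,dict(side=(299.5,213),scene=(243.4,183.6),wrist=(260,120))),("band",.046,dict(wrist=(136,157)))):
    print(nm,{n:plane(q[n],p,z).round(3) for n,p in d.items()}, tri(*[(q[n],p) for n,p in d.items()]).round(3) if len(d)>1 else '')
```

```text
pin {'side': array([0.431, 0.24 , 0.108]), 'scene': array([0.425, 0.256, 0.108])} [0.43  0.251 0.1  ]
cap {'side': array([0.631, 0.273, 0.088]), 'scene': array([0.626, 0.277, 0.088])} [0.63  0.275 0.086]
bore {'side': array([ 0.467, -0.007,  0.052]), 'scene': array([ 0.457, -0.002,  0.052]), 'wrist': array([ 0.466, -0.004,  0.052])} [ 0.463 -0.005  0.048]
foot {'side': array([0.657, 0.049, 0.05 ]), 'scene': array([0.65 , 0.053, 0.05 ]), 'wrist': array([0.656, 0.052, 0.05 ])} [0.655 0.051 0.047]
band {'wrist': array([0.52 , 0.012, 0.046])}
```

{"fn": "step_arm", "kwargs": {
  "deltas": [0, 0, 0, 36, -20, -10, 85, 0, 0, 0, 36, -20, -10, 85, 0, 0, 0, 36, -20, -10, 85, 0, 0, 0, 36, -20, -10, 85, 0, 0, 0, 36, -20, -10, 85]
}}

```text
time: 0.65
ee_pos: [0.5487, 0.1812, 0.3063]
tcp_rot: [-3.141, 0.0, 1.571]
wrist_force: [0.7, 0.4, 0.4]
width: 0.992
```

{"fn": "step_arm", "kwargs": {
  "deltas": [0, 0, 0, 0, 0, 0, 85, 0, 0, 0, 0, 0, 0, 85, 0, 0, 0, 0, 0, 0, 85]
}}

```text
time: 0.95
ee_pos: [0.5503, 0.1784, 0.3057]
tcp_rot: [-3.141, 0.001, 1.569]
wrist_force: [0.3, -0.5, -0.4]
width: 0.995
```

Run:
```python
from h import *
import json
s=arm.read_state();q=cams.camera_info("wrist");w=cams.capture("wrist")
print(s["time"],s["ee_pos"],s["tcp_rot"],s["joint_velocities"].round(3))
cv2.imwrite("pics/w1.png",w);json.dump({k:np.array(v).tolist() for k,v in q.items()},open("w1.json","w"))
print(proj(q,[[.43,.251,.108],[.63,.275,.088]]).round(0))
cv2.imwrite("pics/w1v.png",cv2.resize(w,(800,600),interpolation=2))
```

```text
0.95 [0.55028541 0.17835749 0.30569579] [-3.14097366e+00  1.38650772e-03  1.56891484e+00] [ 0.016  0.004  0.018  0.003 -0.003 -0.002 -0.001]
[[133. 100.]
 [329.  75.]]
```

View pics/w1v.png

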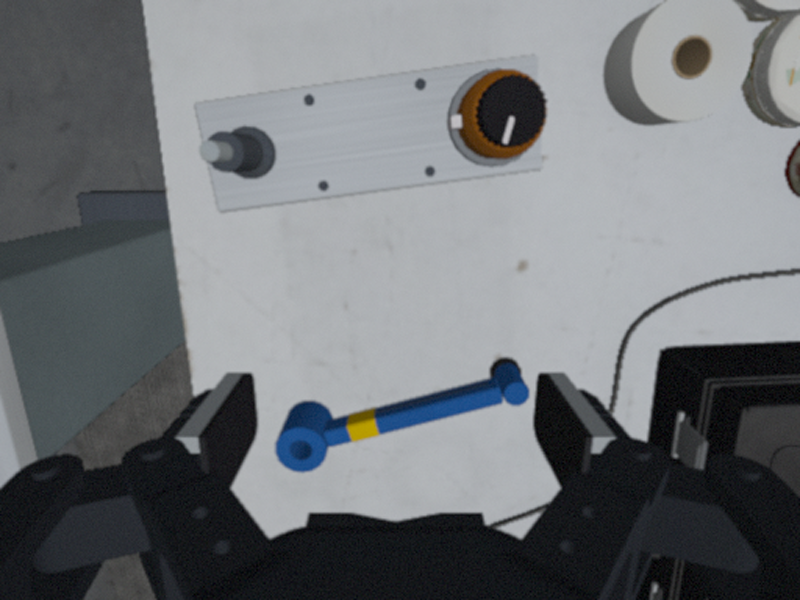

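Run:
```python
from h import *
import json
q={n:cams.camera_info(n) for n in("side","scene")};w=json.load(open("w1.json"))
w={k:np.array(v) for k,v in w.items()}
im=cv2.imread("pics/w1.png")
m=cv2.inRange(im,(0,0,0),(60,60,60));m[:40]=m[110:]=0;m[:,:295]=m[:,365:]=0
c=max(cv2.findContours(m,0,1)[0],key=cv2.contourArea);print("cap contour",cv2.minEnclosingCircle(c),cv2.contourArea(c))
hsv=cv2.cvtColor(im,cv2.COLOR_BGR2HSV)
ys,xs=np.nonzero((im.min(2)>120)[60:100,308:345]);xs=xs+308;ys=ys+60;print("line px",xs.min(),xs.max(),ys.min(),ys.max())
mm=cv2.moments(np.uint8(cv2.inRange(im,(0,0,0),(1,1,1))))
for p in((134.4,97.3),):print("pin",plane(w,p,.108).round(4))
for p in((327,70.4),cv2.minEnclosingCircle(c)[0]):print("cap",plane(w,p,.088).round(4))
a,b=plane(w,(327.5,76),.088),plane(w,(323.2,91),.088);print("line dir deg",np.degrees(np.arctan2(*(b-a)[1::-1])))
print("index",plane(w,(292,78),.056).round(4))
print("corners",[plane(w,np.array(p)*.64,.014).round(4) for p in((197,103),(222,211),(536,55),(541,169))])
print("pump side/scene",plane(q["side"],(265.5,160),0).round(3),plane(q["scene"],(179.5,268),0).round(3))
print("pump head",tri((q["side"],(266,122)),(q["scene"],(176,230))).round(3))
for p in((302,450),):print("bore",plane(w,np.array(p)*.64,.052).round(4))
print("foot",plane(w,np.array((515,390))*.64,.05).round(4))
```

```text
cap contour ((325.625, 70.375), 23.33529281616211) 1488.5
line px 322 344 74 99
pin [0.4313 0.2533 0.108 ]
cap [0.6272 0.2797 0.088 ]
cap [0.6258 0.2797 0.088 ]
line dir deg -103.54597251902514
index [0.5949 0.2745 0.056 ]
corners [array([0.3894, 0.2928, 0.014 ]), array([0.401 , 0.2058, 0.014 ]), array([0.6615, 0.3273, 0.014 ]), array([0.6724, 0.24  , 0.014 ])]
pump side/scene [0.618 0.408 0.   ] [0.613 0.422 0.   ]
pump head [0.617 0.402 0.154]
bore [ 0.465  -0.0049  0.052 ]
foot [0.6544 0.0539 0.05  ]
```

{"fn": "step_arm", "kwargs": {
  "deltas": [0, 0, 0, 25, 20, 28, 85, 0, 0, 0, 25, 20, 28, 85, 0, 0, 0, 25, 20, 28, 85, 0, 0, 0, 24, 20, 28, 85, 0, 0, 0, 0, 0, 0, 85]
}}

```text
time: 1.5
ee_pos: [0.6281, 0.2798, 0.1855]
tcp_rot: [-3.131, 0.003, 1.572]
wrist_force: [-1.9, -0.9, -1.4]
width: 0.995
```

{"fn": "step_arm", "kwargs": {
  "deltas": [0, 0, 0, 0, 0, 0, 85, 0, 0, 0, 0, 0, 0, 85, 0, 0, 0, 0, 0, 0, 85]
}}

```text
time: 1.8
ee_pos: [0.6313, 0.2773, 0.1966]
tcp_rot: [3.138, -0.0, 1.568]
wrist_force: [-0.6, 0.5, 0.8]
width: 0.996
```

Run:
```python
from h import *
s=arm.read_state();q=cams.camera_info("wrist");w=cams.capture("wrist")
print(s["time"],s["ee_pos"],s["tcp_rot"],s["joint_positions"].round(2))
cv2.imwrite("pics/w2.png",w)
print(proj(q,[[.63,.279,.088],[.432,.254,.108]]).round(0))
c=proj(q,[.63,.279,.088])[0]
t=np.linspace(0,6.28,40);P=np.c_[.63+.022*np.cos(t),.279+.022*np.sin(t),0*t+.088]
cv2.polylines(w,[np.int32(proj(q,P)*8)],True,(0,255,0),1,shift=3)
cv2.imwrite("pics/w2v.png",w)
```

```text
1.8 [0.63129492 0.27727853 0.19660864] [ 3.13822986e+00 -4.67134611e-04  1.56815727e+00] [-0.42  0.51 -0.07  1.54  0.04  1.09 -0.51]
[[251. 193.]
 [-12. 234.]]
```

View pics/w2v.png

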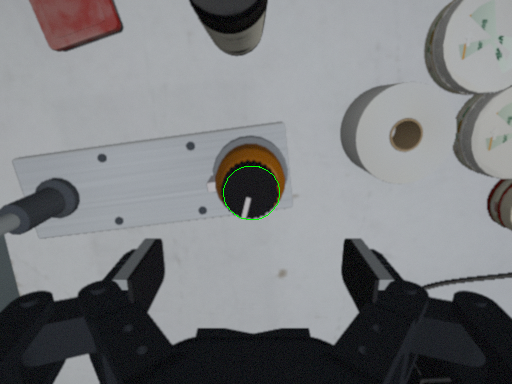

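{"fn": "step_arm", "kwargs": {
  "deltas": [0, 0, 0, 0, 0, 25, 85, 0, 0, 0, 0, 0, 25, 85, 0, 0, 0, 0, 0, 25, 85, 0, 0, 0, 0, 0, 15, 85, 0, 0, 0, 0, 0, 0, 85]
}}

```text
time: 2.35
ee_pos: [0.6284, 0.2777, 0.1024]
tcp_rot: [-3.138, 0.002, 1.57]
wrist_force: [-0.1, 0.2, -1.3]
width: 0.993
```

{"fn": "step_arm", "kwargs": {
  "deltas": [0, 0, 0, 0, 0, 5, 85, 0, 0, 0, 0, 0, 3, 85, 0, 0, 0, 0, 0, 0, 85, 0, 0, 0, 0, 0, 0, 85]
}}

```text
time: 2.75
ee_pos: [0.6305, 0.2793, 0.0972]
tcp_rot: [3.14, -0.001, 1.571]
wrist_force: [0.1, 0.3, -0.1]
width: 0.994
```

{"fn": "step_arm", "kwargs": {
  "deltas": [0, 0, 0, 0, 0, 0, 20, 0, 0, 0, 0, 0, 0, 20, 0, 0, 0, 0, 0, 0, 20, 0, 0, 0, 0, 0, 0, 20, 0, 0, 0, 0, 0, 0, 20],
  "squeeze": 35
}}

```text
time: 3.25
ee_pos: [0.6293, 0.2791, 0.0969]
tcp_rot: [-3.14, 0.0, 1.571]
wrist_force: [-3.4, -1.1, 5.9]
width: 0.491
```

{"fn": "step_arm", "kwargs": {
  "deltas": [0, 0, 0, 0, 0, 0, 20, 0, 0, 0, 0, 0, 0, 20, 0, 0, 0, 0, 0, 0, 20, 0, 0, 0, 0, 0, 0, 20, 0, 0, 0, 0, 0, 0, 20]
}}

```text
time: 3.75
ee_pos: [0.6293, 0.2791, 0.0969]
tcp_rot: [-3.14, 0.0, 1.571]
wrist_force: [-3.7, -0.4, 6.0]
width: 0.494
```

{"fn": "step_arm", "kwargs": {
  "deltas": [0, 0, 0.12, 0, 0, 0, 20, 0, 0, 0.12, 0, 0, 0, 20, 0, 0, 0.12, 0, 0, 0, 20, 0, 0, 0.12, 0, 0, 0, 20, 0, 0, 0.12, 0, 0, 0, 20]
}}

```text
time: 4.25
ee_pos: [0.6291, 0.2792, 0.0969]
tcp_rot: [-3.14, 0.001, 0.967]
wrist_force: [-5.4, -1.6, 5.1]
width: 0.497
```

{"fn": "step_arm", "kwargs": {
  "deltas": [0, 0, 0.12, 0, 0, 0, 20, 0, 0, 0.12, 0, 0, 0, 20, 0, 0, 0.12, 0, 0, 0, 20, 0, 0, 0.12, 0, 0, 0, 20, 0, 0, 0.06, 0, 0, 0, 20]
}}

```text
time: 4.75
ee_pos: [0.6289, 0.2794, 0.0969]
tcp_rot: [-3.141, 0.002, 0.428]
wrist_force: [-4.1, -0.1, 5.4]
width: 0.496
```

{"fn": "step_arm", "kwargs": {
  "deltas": [0, 0, 0.05, 0, 0, 0, 20, 0, 0, 0.05, 0, 0, 0, 20, 0, 0, 0, 0, 0, 0, 20, 0, 0, 0, 0, 0, 0, 20, 0, 0, 0, 0, 0, 0, 20]
}}

```text
time: 5.25
ee_pos: [0.6289, 0.2795, 0.0969]
tcp_rot: [3.141, 0.002, 0.336]
wrist_force: [-3.1, -1.4, 5.5]
width: 0.493
```

Run:
```python
from h import *
s=arm.read_state();q=cams.camera_info("wrist");w=cams.capture("wrist")
print({k:np.round(v,2) for k,v in s.items()})
cv2.imwrite("pics/w3.png",w)
```

```text
{'time': np.float64(5.25), 'joint_positions': array([-0.63,  0.62,  0.2 ,  1.61, -0.15,  0.92, -1.61]), 'joint_velocities': array([ 0., -0., -0.,  0.,  0., -0., -0.]), 'tau': array([  1.04, -46.34,   4.86, -21.58,  -0.33,  -1.34,  -0.89]), 'ee_pos': array([0.63, 0.28, 0.1 ]), 'tcp_rot': array([3.14, 0.  , 0.34]), 'wrist_force': array([-3.08, -1.36,  5.51]), 'wrist_torque': array([-0.07,  1.  ,  0.94]), 'width': np.float64(0.49)}
```

{"fn": "step_arm", "kwargs": {
  "deltas": [0, 0, 0, 0, 0, 0, 85, 0, 0, 0, 0, 0, 0, 85, 0, 0, 0, 0, 0, 0, 85, 0, 0, 0, 0, 0, 0, 85, 0, 0, 0, 0, 0, -20, 85]
}}

```text
time: 5.8
ee_pos: [0.6275, 0.2778, 0.1127]
tcp_rot: [3.141, 0.007, 0.331]
wrist_force: [-0.7, 0.2, -1.1]
width: 0.997
```

{"fn": "step_arm", "kwargs": {
  "deltas": [0, 0, 0, 0, 0, -40, 85, 0, 0, 0, 0, 0, -40, 85, 0, 0, 0, -20, 0, -25, 85, 0, 0, 0, 0, 0, 0, 85, 0, 0, 0, 0, 0, 0, 85]
}}

```text
time: 6.3
ee_pos: [0.6113, 0.2726, 0.222]
tcp_rot: [-3.141, -0.002, 0.331]
wrist_force: [-0.8, 1.0, -0.2]
width: 0.997
```

Run:
```python
from h import *
s=arm.read_state();q=cams.camera_info("wrist");w=cams.capture("wrist")
print(s["time"],s["ee_pos"],s["tcp_rot"],s["joint_positions"].round(2))
cv2.imwrite("pics/w4.png",w)
print(proj(q,[[.63,.279,.088],[.595,.2745,.056],[.432,.254,.108]]).round(0))
```

```text
6.3 [0.61133009 0.27257272 0.22198395] [-3.14113621e+00 -1.72289606e-03  3.30696465e-01] [-0.65  0.45  0.23  1.59 -0.11  1.11 -1.64]
[[253. 164.]
 [246. 192.]
 [211. 367.]]
```

View pics/w4.png

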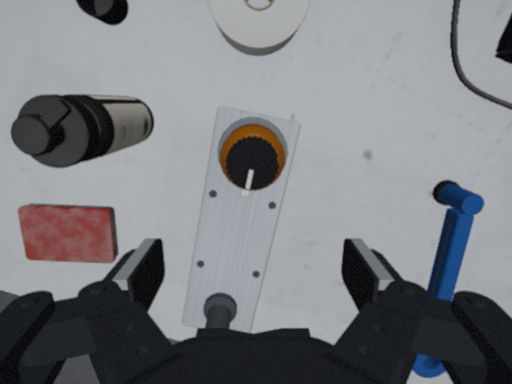

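{"fn": "step_arm", "kwargs": {
  "deltas": [0, 0, 0, -28, 36, 12, 85, 0, 0, 0, -28, 36, 12, 85, 0, 0, 0, -28, 36, 12, 85, 0, 0, 0, -28, 36, 12, 85, 0, 0, 0, -28, 36, 12, 85]
}}

```text
time: 6.85
ee_pos: [0.5353, 0.055, 0.1588]
tcp_rot: [3.141, 0.003, 0.331]
wrist_force: [1.0, -0.3, 0.5]
width: 0.998
```

{"fn": "step_arm", "kwargs": {
  "deltas": [0, 0, 0, -28, 36, 12, 85, 0, 0, 0.04, 0, 0, 0, 85, 0, 0, 0, 0, 0, 0, 85, 0, 0, 0, 0, 0, 0, 85, 0, 0, 0, 0, 0, 0, 85]
}}

```text
time: 7.35
ee_pos: [0.5228, 0.0154, 0.149]
tcp_rot: [-3.141, 0.0, 0.294]
wrist_force: [1.6, 0.0, 0.8]
width: 0.992
```

Run:
```python
from h import *
s=arm.read_state();q=cams.camera_info("wrist");w=cams.capture("wrist")
print(s["time"],s["ee_pos"],s["tcp_rot"],s["joint_positions"].round(2))
cv2.imwrite("pics/w5.png",w)
h=cv2.cvtColor(w,cv2.COLOR_BGR2HSV)
m=cv2.inRange(h,(20,140,80),(34,255,255));N,l,st,c=cv2.connectedComponentsWithStats(m)
for i in range(1,N):
    if st[i,4]>30:
        print(st[i],c[i].round(1),plane(q,c[i],.046).round(4))
        r=cv2.minAreaRect(np.argwhere(l==i)[:,::-1].astype(np.float32));print(r)
m=cv2.inRange(h,(105,120,50),(125,255,255));N,l,st,c=cv2.connectedComponentsWithStats(m)
for i in range(1,N):
    if st[i,4]>50: print("blue",st[i],c[i].round(1))
cv2.imwrite("pics/w5v.png",w)
```

```text
7.35 [0.52283416 0.01541778 0.14895912] [-3.14125277e+00  2.72720882e-05  2.94267462e-01] [-0.39  0.28  0.32  2.01 -0.11  0.87 -1.28]
[246 185  23  33 706] [256.8 200.8] [0.5204 0.0118 0.046 ]
((257.0, 201.0), (32.0, 22.0), 90.0)
blue [ 244    0   33  185 4453] [258.7  87.3]
blue [ 227  219   58   79 3459] [255.4 259.9]
```

View pics/w5v.png

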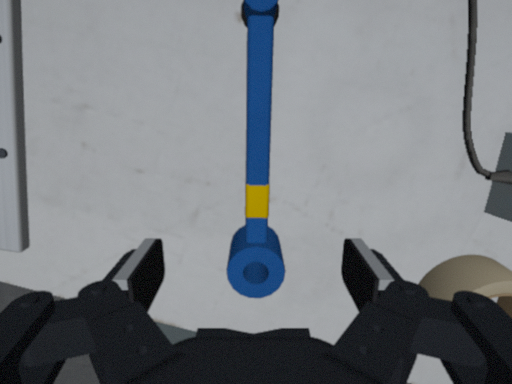

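{"fn": "step_arm", "kwargs": {
  "deltas": [0, 0, 0, -3, 2.5, 25, 85, 0, 0, 0, 0, 0, 28, 85, 0, 0, 0, 0, 0, 26, 85, 0, 0, 0, 0, 0, 18, 85, 0, 0, 0, 0, 0, 10, 85]
}}

```text
time: 7.9
ee_pos: [0.5195, 0.0117, 0.0406]
tcp_rot: [-3.141, 0.002, 0.293]
wrist_force: [0.7, -0.1, -0.3]
width: 0.995
```

{"fn": "step_arm", "kwargs": {
  "deltas": [0, 0, 0, 0, 0, 2, 85, 0, 0, 0, 0, 0, 0, 85, 0, 0, 0, 0, 0, 0, 85]
}}

```text
time: 8.2
ee_pos: [0.5214, 0.0107, 0.0413]
tcp_rot: [3.141, -0.002, 0.291]
wrist_force: [0.4, -0.4, -0.4]
width: 0.993
```

{"fn": "step_arm", "kwargs": {
  "deltas": [0, 0, 0, 0, 0, 0, 30, 0, 0, 0, 0, 0, 0, 15, 0, 0, 0, 0, 0, 0, 5, 0, 0, 0, 0, 0, 0, 5, 0, 0, 0, 0, 0, 0, 5],
  "squeeze": 70
}}

```text
time: 8.7
ee_pos: [0.5203, 0.0107, 0.0406]
tcp_rot: [-3.141, -0.0, 0.29]
wrist_force: [-0.7, 0.6, 2.7]
width: 0.198
```

{"fn": "step_arm", "kwargs": {
  "deltas": [0, 0, 0, 0, 0, 0, 5, 0, 0, 0, 0, 0, 0, 5, 0, 0, 0, 0, 0, 0, 5, 0, 0, 0, 0, 0, 0, 5, 0, 0, 0, 0, 0, 0, 5]
}}

```text
time: 9.2
ee_pos: [0.5203, 0.0106, 0.0406]
tcp_rot: [-3.141, -0.0, 0.291]
wrist_force: [-2.6, 0.9, 5.4]
width: 0.199
```

{"fn": "step_arm", "kwargs": {
  "deltas": [0, 0, 0, 0, 0, -8, 5, 0, 0, 0, 0, 0, -15, 5, 0, 0, 0, 0, 0, -25, 5, 0, 0, 0, 0, 0, -30, 5, 0, 0, 0, 0, 0, -30, 5]
}}

```text
time: 9.7
ee_pos: [0.519, 0.0099, 0.149]
tcp_rot: [3.141, 0.002, 0.291]
wrist_force: [0.4, 1.2, -5.6]
width: 0.195
```

{"fn": "step_arm", "kwargs": {
  "deltas": [0, 0, 0, 0, 0, -30, 5, 0, 0, 0, 0, 0, -20, 5, 0, 0, 0, 0, 0, -10, 5, 0, 0, 0, 0, 0, 0, 5, 0, 0, 0, 0, 0, 0, 5]
}}

```text
time: 10.2
ee_pos: [0.519, 0.0103, 0.2072]
tcp_rot: [-3.141, 0.002, 0.291]
wrist_force: [0.0, 0.8, -5.8]
width: 0.198
```

Run:
```python
from h import *
s=arm.read_state()
print({k:np.round(v,3) for k,v in s.items()})
q=cams.camera_info("wrist");w=cams.capture("wrist");cv2.imwrite("pics/w6.png",w)
h=cv2.cvtColor(w,cv2.COLOR_BGR2HSV);m=cv2.inRange(h,(20,140,80),(34,255,255));N,l,st,c=cv2.connectedComponentsWithStats(m)
for i in range(1,N):
    if st[i,4]>30:print(st[i],c[i])
sc=cams.capture("scene");sd=cams.capture("side");cv2.imwrite("pics/side6.png",sd)
cv2.imwrite("pics/g6.png",np.hstack([w[:,100:400],sd[60:300,150:390].repeat(2,0).repeat(2,1)[:384]]))
```

```text
{'time': np.float64(10.2), 'joint_positions': array([-0.407,  0.193,  0.341,  1.971, -0.077,  0.992, -1.309]), 'joint_velocities': array([ 0.001,  0.019, -0.005,  0.015, -0.001,  0.001,  0.001]), 'tau': array([ 5.1000e-02, -3.3386e+01,  2.1820e+00, -2.5482e+01,  2.0000e-02,
       -6.8000e-02, -1.0000e-03]), 'ee_pos': array([0.519, 0.01 , 0.207]), 'tcp_rot': array([-3.141e+00,  2.000e-03,  2.910e-01]), 'wrist_force': array([ 0.023,  0.804, -5.786]), 'wrist_torque': array([-0.065,  0.016, -0.02 ]), 'width': np.float64(0.198)}
[ 231  243   45   58 2257] [252.55604785 272.38280904]
```

View pics/g6.png

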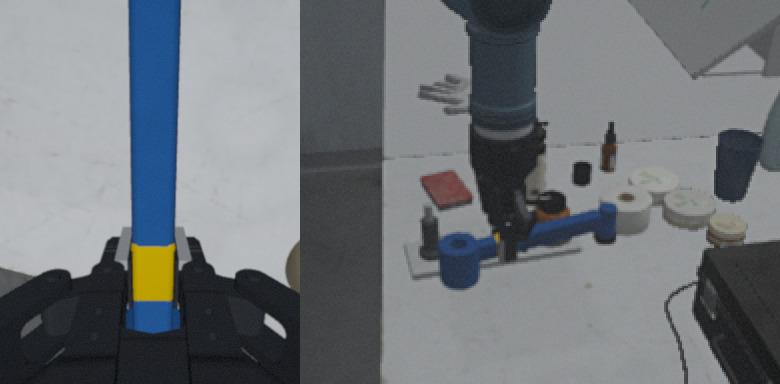

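{"fn": "step_arm", "kwargs": {
  "deltas": [0, 0, 0.055, 0, 0, 0, 5, 0, 0, 0.055, 0, 0, 0, 5, 0, 0, 0.055, 0, 0, 0, 5, 0, 0, 0, 0, -10, 0, 5, 0, 0, 0, 0, -20, 0, 5]
}}

```text
time: 10.85
ee_pos: [0.516, 0.0387, 0.2074]
tcp_rot: [3.14, 0.002, 0.123]
wrist_force: [-0.2, -0.3, -5.0]
width: 0.202
```

{"fn": "step_arm", "kwargs": {
  "deltas": [0, 0, 0, 1, -30, 0, 5, 0, 0, 0, 1, -35, 0, 5, 0, 0, 0, 1, -35, 0, 5, 0, 0, 0, 0, -35, 0, 5, 0, 0, 0, 0, -35, 0, 5]
}}

```text
time: 11.35
ee_pos: [0.4969, 0.2113, 0.2074]
tcp_rot: [3.142, 0.002, 0.128]
wrist_force: [0.6, -0.5, -4.8]
width: 0.199
```

{"fn": "step_arm", "kwargs": {
  "deltas": [0, 0, 0, 0, -27, 0, 5, 0, 0, 0, 0, -15, 0, 5, 0, 0, 0, 0, -10, 0, 5, 0, 0, 0, 0, 0, 0, 5, 0, 0, 0, 0, 0, 0, 5]
}}

```text
time: 11.85
ee_pos: [0.492, 0.2589, 0.208]
tcp_rot: [3.14, 0.001, 0.124]
wrist_force: [-0.5, -0.7, -4.8]
width: 0.196
```

Run:
```python
from h import *
s=arm.read_state();q=cams.camera_info("wrist");w=cams.capture("wrist");cv2.imwrite("pics/w7.png",w)
print({k:np.round(v,4) for k,v in s.items()})
d=cams.camera_info("side");e=cams.camera_info("scene")
a=cams.capture("side");b=cams.capture("scene")
cv2.imwrite("pics/side7.png",a);cv2.imwrite("pics/scene7.png",b)
z=s["ee_pos"][2]
h=cv2.cvtColor(w,cv2.COLOR_BGR2HSV);m=cv2.inRange(h,(20,140,80),(34,255,255));N,l,st,c=cv2.connectedComponentsWithStats(m)
i=1+st[1:,4].argmax();print("band",st[i],plane(q,c[i],z+.006).round(4))
for n,I,Q in(("side",a,d),("scene",b,e)):
    print(n,"pin,cap,boretop,foottop expected",proj(Q,[[.432,.254,.108],[.6303,.279,.088],[.432,.254,z+.012],[.6303,.279,z+.010]]).round(1).tolist())
A=cv2.resize(a[110:240,180:330],None,fx=2.65,fy=2.65,interpolation=2);B=cv2.resize(b[130:260,150:300],None,fx=2.65,fy=2.65,interpolation=2)
cv2.imwrite("pics/g7.png",np.hstack([A,B]))
```

```text
{'time': np.float64(11.85), 'joint_positions': array([-0.7333,  0.2579,  0.1999,  1.8809, -0.0583,  1.0096, -1.9555]), 'joint_velocities': array([ 0.0144, -0.0052,  0.0161,  0.0053, -0.0005,  0.0016, -0.0012]), 'tau': array([-9.77600e-01, -3.71558e+01,  1.02840e+00, -2.52967e+01,
       -1.15600e-01, -4.00000e-02, -6.00000e-04]), 'ee_pos': array([0.492 , 0.2589, 0.208 ]), 'tcp_rot': array([3.1399e+00, 5.0000e-04, 1.2410e-01]), 'wrist_force': array([-0.4712, -0.6942, -4.8248]), 'wrist_torque': array([-0.0659,  0.0127,  0.0112]), 'width': np.float64(0.1963)}
band [ 231  243   45   58 2258] [0.4931 0.2594 0.214 ]
side pin,cap,boretop,foottop expected [[213.6, 161.7], [275.8, 158.0], [210.8, 128.9], [277.2, 121.1]]
scene pin,cap,boretop,foottop expected [[260.8, 237.9], [203.5, 217.7], [261.2, 211.1], [199.5, 186.9]]
```

View pics/g7.png

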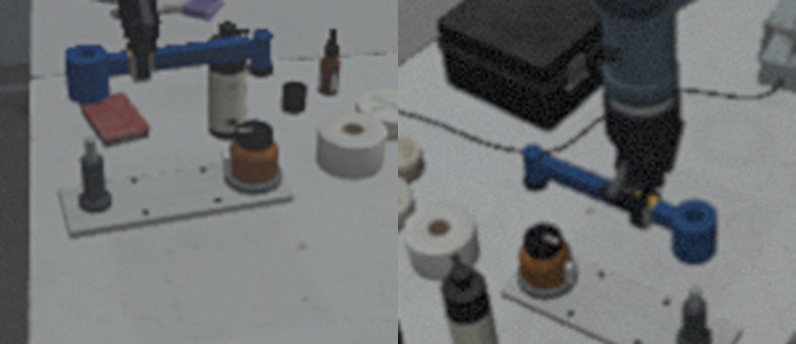

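{"fn": "step_arm", "kwargs": {
  "deltas": [0, 0, 0, -2, -1, 8, 5, 0, 0, 0, 0, 0, 8, 5, 0, 0, 0, 0, 0, 4, 5, 0, 0, 0, 0, 0, 0, 5, 0, 0, 0, 0, 0, 0, 5]
}}

```text
time: 12.5
ee_pos: [0.4893, 0.2615, 0.1879]
tcp_rot: [3.141, 0.0, 0.126]
wrist_force: [-0.2, -0.1, -4.0]
width: 0.198
```

{"fn": "step_arm", "kwargs": {
  "deltas": [0, 0, 0, 0, 0, 0, 5, 0, 0, 0, 0, 0, 0, 5, 0, 0, 0, 0, 0, 0, 5, 0, 0, 0, 0, 0, 0, 5, 0, 0, 0, 0, 0, 0, 5]
}}

```text
time: 13.0
ee_pos: [0.4895, 0.2616, 0.1884]
tcp_rot: [-3.141, -0.0, 0.126]
wrist_force: [-0.2, -0.3, -4.9]
width: 0.198
```

Run:
```python
from h import *
s=arm.read_state();q=cams.camera_info("wrist");w=cams.capture("wrist")
print({k:np.round(v,4) for k,v in s.items() if k in("time","ee_pos","tcp_rot","wrist_force","wrist_torque","joint_velocities")})
d=cams.camera_info("side");e=cams.camera_info("scene")
a=cams.capture("side");b=cams.capture("scene");z=s["ee_pos"][2]
h=cv2.cvtColor(w,cv2.COLOR_BGR2HSV);m=cv2.inRange(h,(20,140,80),(34,255,255));N,l,st,c=cv2.connectedComponentsWithStats(m)
i=1+st[1:,4].argmax();print("band",st[i],plane(q,c[i],z+.006).round(4))
t=np.linspace(0,6.28,40)
out=[]
for I,Q,y,x in((a,d,110,180),(b,e,130,150)):
    G=cv2.resize(I[y:y+130,x:x+150],None,fx=2.65,fy=2.65,interpolation=2)
    for cx,cy,r,zz in((.432,.254,.024,z+.012),(.6303,.279,.015,z+.010),(.6303,.279,.022,.088),(.432,.254,.007,.108),(.432,.254,.014,.080)):
        p=(proj(Q,np.c_[cx+r*np.cos(t),cy+r*np.sin(t),0*t+zz])-[x,y]+.5)*2.65
        cv2.polylines(G,[np.int32(p*8)],True,(0,255,0),1,shift=3)
    out.append(G)
cv2.imwrite("pics/g8.png",np.hstack(out))
```

```text
{'time': np.float64(13.0), 'joint_velocities': array([-0.0002,  0.0006,  0.0005,  0.0019, -0.0004,  0.0001, -0.0003]), 'ee_pos': array([0.4895, 0.2616, 0.1884]), 'tcp_rot': array([-3.1414e+00, -2.0000e-04,  1.2590e-01]), 'wrist_force': array([-0.1714, -0.2537, -4.9476]), 'wrist_torque': array([-0.0309,  0.0959,  0.0158])}
band [ 231  243   45   58 2257] [0.4906 0.2621 0.1944]
```

View pics/g8.png

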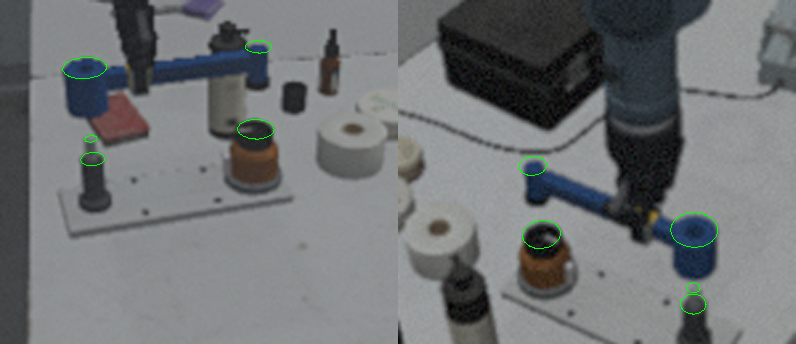

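```bash
python3 -c "
from workcell import order
print(order.job_done())"
```

```text
the job is handed in; nothing more can be done
None
```

The cap is tight, and the arm is holding the clamp lever over the stand. I handed the job in at 13.0 s of the 51 s allowed; no verdict was reported.

- **Cap:** I turned it about 1.24 rad clockwise. The wrist torque rose to 0.94 N m at the end, which fits the hard stop, and the wrist camera then showed the white line pointing at the index block. The joint angle itself could not be read.
- **Lever:** I gripped it on the yellow band with a 70 N squeeze. At hand-in it was level and still, with its underside about 40 mm above the pin.
- **Alignment:** The wrist camera put the band within about 1 mm of the target. Outlines projected into the side and scene pictures matched the boss, foot and cap to about a pixel, or 3 mm. The lever touched nothing in either view.
- **Disagreement:** My hand-picked pixel for the pin's tip sat about 3 px lower than the projection in both of those views. I put this down to the bright tip blending into the background, and took the pin's position from the base plate's corners.
- **Bystanders:** No move went near the pump bottle, the tape or the ink tin. I did not measure their positions again.

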